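# Pack the lower tier of a gift hamper under its hinged flap

### The job

Lift the hinged wooden flap of the hamper case and lean it fully back so that it stays open by itself, then pack its lower tier with the ribboned gift box and the red berry jar that stand to the left of the hamper: the gift box goes in the left bay, level on the floor and clamped between the dark cleat and the grey sprung paddle (push the paddle back with the box), and the jar upright on the floor of the right bay. Let go of both and leave the flap standing open; leave the honey jar, bell and card holder where they are.

Things in the scene. Friction and masses are not known exactly. Their poses are not given: they have to be found in the camera images.
- hamper: Open wooden two-tier case, fixed; outside 166 (x) x 266 (y) mm, walls 8, front and side rims 96 high, back wall 90. Origin: centre of its underside; x points from the front (robot side) to the back (hinge side), y to its left, z up. Inside 150 x 250, floor top at z 6. A low rib along x (6 thick, to z 22) at y = 0 parts the left bay (y > 0) from the right bay (y < 0).
- flap (a joint): Angle (rad) of the wooden flap over the lower tier: 0 = closed, level (underside z 84 mm, top 92); opens upward to a stop at 1.75, past the vertical. Starts closed or a little ajar. The hinge is stiff (about 0.45 N m): it stays at any angle where it is left. Flap 144 x 244 x 8 mm, free front edge 148 mm from the hinge axis, about 0.3 kg.
- flap_hinge (a point): Middle of the flap's hinge axis, which runs along the hamper's y at x = +75, z = 88 mm in the hamper's frame. Fixed to the hamper.
- flap_handle (a point): Middle of the flap's brass handle: a round bar 12 mm thick, 74 mm long along the hamper's y, on two end posts. With the flap closed it lies 115 mm in front of the hinge axis and 36 mm above it (32 mm above the flap's top face). It turns with the flap: on the back of it when open.
- paddle (a joint): How far (m) the grey sprung paddle in the left bay is pushed toward the hamper's +x: 0 = free, at most 0.030. It resists with about 2 N when free and 180 N/m more; with the gift box seated it reads about 0.012. The paddle is 50 mm wide, z 8 to 42 mm, centred at y = +64; its front face is at x = +18 mm when free (hamper's frame).
- box_seat (a point): Point on the left bay's floor under the centre of the seated gift box (its 70 mm length along the hamper's x): x -5, y +64, z 6 mm in the hamper's frame, axes as the hamper. The dark cleat in front of it is 8 mm thick, 80 wide along y, its top at z 24, its back face at x = -40 mm. Behind the paddle a fixed spring housing, x 63 to 75, to z 42.
- jar_bay (a point): Middle of the right bay's floor: x = 0, y = -64, z = 6 mm in the hamper's frame. Axes as the hamper.
- gift_box: Small brown card gift box with a red ribbon, loose, upright, about 0.14 kg. Origin: centre of its underside. It looks 69 (x) x 73 (y) x 61 mm over its lid; what can be felt is a block 64 (its own x) x 70 (its own y) x 48 mm high, so grip it across its x, at or below 40 mm height.
- berry_jar: Dark red preserve jar with a white lid, loose, upright, 60 mm diameter, 72 mm high, about 0.28 kg. Origin: centre of its underside.
- honey_jar: Bystander: amber jar with a gold lid, 56 mm diameter, 95 mm high, loose; origin at its underside. To be left alone.
- call_bell: Bystander: round call bell, 84 mm diameter, 50 mm high, loose; origin at its underside. To be left alone.
- card_holder: Bystander: wooden card holder 40 x 100 x 56 mm, loose; origin at its underside. To be left alone.
Mind the look-alikes: they are no part of the job. Leave any green or turquoise look-alike of the berry_jar alone.

How it is judged:
By the outcome, as a careful person would: the job done as asked, in the order asked, and still so for the second after the job is handed in, with the robot touching nothing.
It also fails if it takes over 72 s, if anything falls off the work surface, if the arm or the gripper's body presses on something with over 40 N, if the wrist force passes 120 N, or if a joint passes its speed limit or range.

### The arm

A 7-joint arm with a two-finger parallel gripper is mounted at the origin on a cart in front of the work surface, level with it; the furniture and walls round the work are solid. World frame = base frame: x ahead of the robot, y to its left, z up, the work surface at z = 0. Lengths are in m, angles in rad, forces in N, time in s.
With the tool pointing down it reaches from about 0.4 to 0.85 m from the base axis. Payload 4.5 kg.
Tool frame: the origin (TCP) lies between the finger pads; the fingertips stand 11 mm ahead of it and the grasp point (between the pads) lies 8 mm behind it (r.tip_reach is the distance from the TCP to the fingertips, in m); x points along the fingers, y is the direction in which the jaws open and shut, and the axes are right-handed (so a half turn about x gives the same grasp; the last joint's range is limited). The gripper opens to 88 mm and grips with 3 to 60 N. Pads are 18 mm wide; open, the fingers measure 123 mm over their backs; the gripper's body (75 mm by 187 mm) begins 45 mm behind the grasp point.
Start: joints at [1.184, 0.689, -0.195, 1.565, 0.157, 0.902, -0.215], TCP at [0.255, -0.57, 0.25] pointing down, gripper open.
Joint ranges: [-3.01, 3.01], [-0.46, 2.08], [-1.47, 1.51], [0.13, 2.56], [-1, 4.14], [0.04, 2.09], [-2.66, 2.66]. Speed limits (rad/s): [2.57, 2.57, 3.14, 3.14, 3.14, 3.14, 3.14].

### API

Orientations are given as a unit quaternion [x, y, z, w].
In Python, from plant import r gives the robot as it stands.
- The arm moves only by the tool drive_tool, never from a script. Its argument "deltas" is a list of rows, each a list of 3 entries, a list of its own where there are three numbers: the turn, a rotation vector about the tool's x, y, z in degrees, then the shift along the tool's x, y, z in cm, then the finger opening in cm, from 0 to 8.81. A call has 1 to 12 rows; each row shifts and turns the commanded pose from where the row before left it, along the tool's axes as they then stand; what a row does not reach is not made up. A row lasts 1/12 s, in which the tool goes at most 41.7 mm and 7.16 degrees, less where a joint would pass 70% of its speed; a pose out of reach is approached as far as the arm can. A call is refused whole if a number of a shift passes 4.17 or a number of a turn 7.16, either way. A call with a gripper value outside its range is refused whole. The fingers move at their own pace and stop on an object; "force" is the grip in N (left out, the last holds). Time passes only in rows, so rows that do not move let the fingers close. It gives the time, the measured TCP pose, the force and the opening at its end, in the units of the state.
- r.get_state(): the state, without advancing time (a new reading comes with each control period).
- r.snapshot(name): name is "scene" or "side" or "wrist"; returns a dict with "color" (480x640x3 uint8, red, green, blue), "fov_y" (degrees; the focal length in pixels is half the picture's height over the tangent of half this angle, whatever the lens; pixels are square), "cx", "cy" (the principal point, pixels), "k1" (the pictures are not rectified: a ray, as slopes to the right and down, at radius r is drawn at 1 + k1 r^2 times it, then the intrinsics apply), "extrinsics" (4x4, takes a point from world to camera coordinates); the wrist camera has in their place "tool_from_camera" (4x4, takes a point from camera to tool coordinates, whose origin is the TCP and whose axes are the tool frame's). Camera axes: x right, y up, looking along -z (the intrinsics and any distortion apply to the point x, -y, -z); pixel columns grow to the right and rows downward; lengths in m; the calibration is good to about 2 mm. A picture is of the moment at which its call begins: read the wrist's pose just before it. There is no depth.
- r.finish_job(): hands the job in, once; it reports no verdict.
The state is a dict: "clock": time; "q": joint angles; "qd": joint speeds; "joint_torque": joint torques, N m; "tool_pos": TCP position; "eef_rot": TCP orientation; "contact_force": force on the tool from outside, world axes, zero at the start; "moment": the same for the moment, N m; "opening": opening from 0.0 (shut) to 1.0 (fully open).
Only numpy, scipy, OpenCV 4.12 (cv2) and the standard library are available. Lean on these libraries where they do the work, as an engineer would, in place of code of your own. Each camera call takes 0.05 s, during which the arm holds its last target. There are 200 camera calls.

## Working session

There is one attempt and no reset: what is moved stays moved. The work goes in short steps, Python scripts to look and compute and a tool call to move; the robot and the scene stay as the last step left them, time stands still between calls to the robot, and variables do not carry over. Pictures are saved under pics/ and viewed, about 8 in all and at most 12, crops included, and the job is handed in when it is done.

Besides the shell and the picture viewer there is one more tool, called after "Call:" as name(argument=value, ...) on one line, values as JSON. drive_tool: Moves the arm, as the interface text tells. Its arguments: {"type":"object","properties":{"deltas":{"type":"array","items":{"type":"array"}},"force":{"type":"number"}},"required":["deltas"]}

```bash
mkdir -p pics; ls
cat > h.py <<'E'
import numpy as np, cv2
from scipy.spatial.transform import Rotation as R
from plant import r
def snap(n,f):
    st=r.get_state(); s=r.snapshot(n); s['st']=st
    cv2.imwrite('pics/'+f+'.png',s['color'][:,:,::-1]); 
    np.save('pics/'+f+'.npy',s,allow_pickle=True); return s
def load(f): return np.load('pics/'+f+'.npy',allow_pickle=True).item()
def c2w(s):
    if 'extrinsics' in s: return np.linalg.inv(s['extrinsics'])
    T=np.eye(4);T[:3,:3]=R.from_quat(s['st']['eef_rot']).as_matrix();T[:3,3]=s['st']['tool_pos']
    return T@s['tool_from_camera']
def ray(s,u,v):
    f=240/np.tan(np.radians(s['fov_y'])/2); d=np.array([(u-s['cx'])/f,(v-s['cy'])/f]); p=d.copy()
    for _ in range(30): p=d/(1+s['k1']*(p@p))
    T=c2w(s); w=T[:3,:3]@np.array([p[0],-p[1],-1]); return T[:3,3],w/np.linalg.norm(w)
def onz(s,u,v,z):
    o,d=ray(s,u,v); return o+d*(z-o[2])/d[2]
def tri(s1,p1,s2,p2):
    o1,d1=ray(s1,*p1);o2,d2=ray(s2,*p2)
    t=np.linalg.lstsq(np.c_[d1,-d2],o2-o1,rcond=None)[0]; a=o1+t[0]*d1;b=o2+t[1]*d2
    return (a+b)/2,np.linalg.norm(a-b)
def proj(s,P):
    p=np.linalg.inv(c2w(s))@np.r_[P,1]; q=np.array([p[0],-p[1]])/-p[2]
    f=240/np.tan(np.radians(s['fov_y'])/2); return q*(1+s['k1']*(q@q))*f+[s['cx'],s['cy']]
E
python3 - <<'E'
from h import *
for n in('scene','side','wrist'):
    s=snap(n,n+'0'); print(n,s['fov_y'],s['cx'],s['cy'],s['k1'],c2w(s)[:3].round(3).tolist())
a=r.get_state();print(a['clock'],a['tool_pos'],a['eef_rot'],a['opening'])
E
```

```text
pics
scene 46.771191496571745 324.05332378844815 241.31326276018615 -0.10740756806327638 [[-0.908, 0.203, -0.365, -0.195], [-0.417, -0.484, 0.769, 1.393], [-0.02, 0.851, 0.524, 1.074]]
side 47.62862039063623 315.80375991051113 236.57811369129533 0.02534623443433772 [[-0.811, 0.353, -0.466, -0.138], [-0.584, -0.496, 0.642, 0.859], [-0.005, 0.793, 0.609, 0.963]]
wrist 65.23671857901914 318.0798848557054 239.07127195605793 -0.02312350764243248 [[0.408, 0.877, 0.255, 0.32], [-0.913, 0.393, 0.111, -0.541], [-0.003, -0.278, 0.961, 0.384]]
0.15 [ 0.25509996 -0.57008741  0.2491103 ] [-0.69138478 -0.14815624  0.69163402 -0.14723854] 1.0030969667821803
```

View pics/scene0.png

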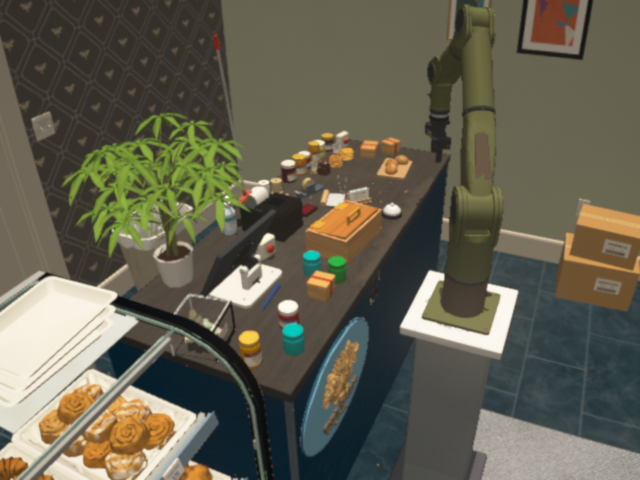

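View pics/side0.png

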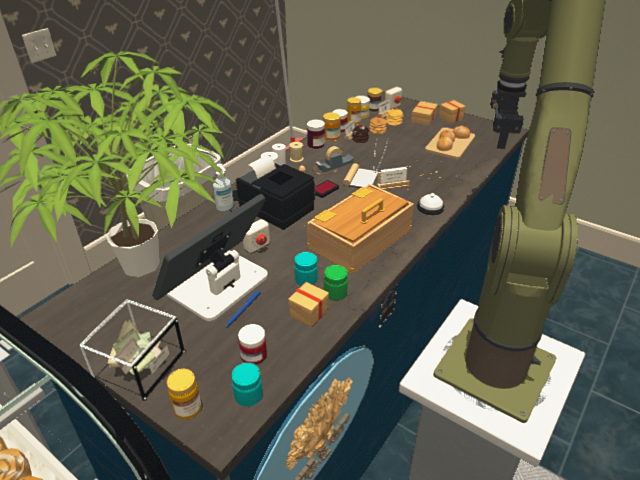

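Side view: hamper at about (360,225). The candidate jars are white-lidded dark red at (252,344), turquoise at (306,268) and (247,384), and green at (336,282). The first fits "dark red, white lid, left of the hamper". The gift box with red ribbon is at (308,303), and similar boxes at (425,112) and (453,110) are far off to the right. I'll confirm with an enlarged crop.

Run:
```python
from h import *
a=load('side0')['color'];b=load('scene0')['color']
A=cv2.resize(a[175:375,225:425],(600,600),interpolation=cv2.INTER_CUBIC)
cv2.imwrite('pics/cropA.png',A[:,:,::-1])
B=cv2.resize(b[190:340,265:415],(600,600),interpolation=cv2.INTER_CUBIC)
cv2.imwrite('pics/cropB.png',B[:,:,::-1])
```

```text
(no output)
```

View pics/cropA.png

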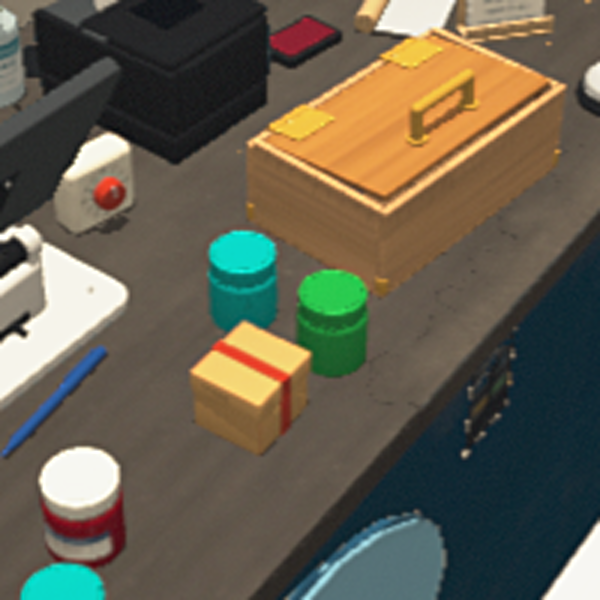

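View pics/cropB.png

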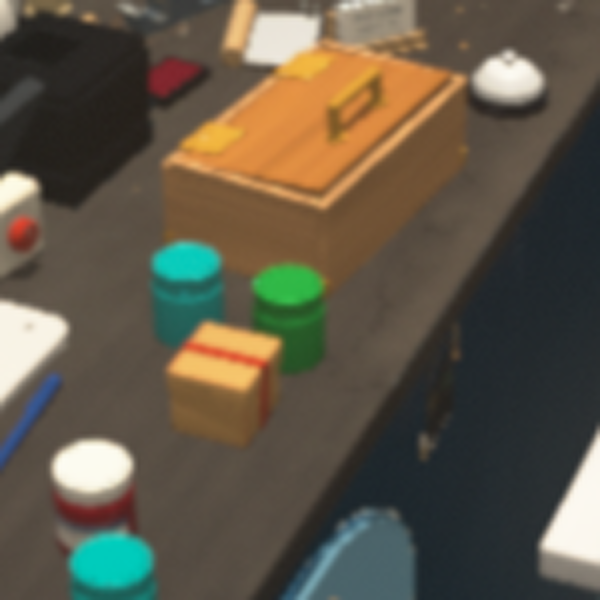

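The crops show: hamper rim front-left corner at A(387,210), closed flap with brass handle at A(415,108)–(472,73), ribboned box top centre around A(252,363), and the red jar with its white lid at A(80,480). The green and turquoise look-alikes stand close to the box.

Run:
```python
from h import *
S=load('side0');C=load('scene0')
A=lambda u,v:(225+u/3-.33,175+v/3-.33)
B=lambda u,v:(265+u/4-.37,190+v/4-.37)
pts=dict(FLt=((387,210),(322,208),.096),FLb=((381,290),(331,287),0),FRt=((564,88),(466,80),.096),BLt=((249,143),(165,163),.096),BRt=((433,30),(320,42),.096),
hL=((415,108),(333,103),.13),hR=((472,73),(378,73),.13),
bl=((192,377),(168,370),.061),bn=((259,403),(250,397),.061),br=((311,352),(282,343),.061),bf=((245,322),(200,323),.061),bnb=((262,452),(243,445),0),
jar=((80,478),(92,468),.072),green=((333,290),(288,285),.072),turq=((243,250),(187,262),.072),bell=((598,85),(508,60),.05))
for k,(a,b,z) in pts.items():
    p,e=tri(S,A(*a),C,B(*b)); print(k,(p*1e3).round(),round(e*1e3,1),'side@z',(onz(S,*A(*a),z)*1e3).round()[:2],'scene@z',(onz(C,*B(*b),z)*1e3).round()[:2])
T=r.get_state();print(R.from_quat(T['eef_rot']).as_matrix().round(3).tolist())
print(load('wrist0')['tool_from_camera'].round(3).tolist())
```

```text
FLt [ 439. -109.   71.] 5.2 side@z [426. -83.] scene@z [420. -69.]
FLb [410. -57.  29.] 6.5 side@z [430. -87.] scene@z [422. -94.]
FRt [ 394. -350.   84.] 4.4 side@z [ 390. -336.] scene@z [ 385. -328.]
BLt [ 586. -104.   85.] 4.3 side@z [580. -93.] scene@z [575. -85.]
BRt [ 545. -357.   91.] 4.2 side@z [ 544. -353.] scene@z [ 539. -346.]
hL [ 456. -176.  136.] 3.5 side@z [ 462. -184.] scene@z [ 458. -183.]
hR [ 456. -279.  116.] 6.5 side@z [ 449. -263.] scene@z [ 442. -250.]
bl [460. 145.  59.] 0.0 side@z [459. 146.] scene@z [459. 147.]
bn [404. 127.  42.] 12.0 side@z [399. 139.] scene@z [386. 154.]
br [405.  57.  46.] 6.2 side@z [399.  69.] scene@z [392.  79.]
bf [477.  53.  41.] 0.2 side@z [464.  71.] scene@z [464.  79.]
bnb [408. 123. -14.] 1.6 side@z [402. 133.] scene@z [400. 139.]
jar [458. 279.  62.] 3.9 side@z [454. 285.] scene@z [449. 291.]
green [426.  -6.  57.] 5.2 side@z [420.   7.] scene@z [414.  16.]
turq [516.  -1.  61.] 5.6 side@z [512.   8.] scene@z [505.  17.]
bell [ 330. -276.  154.] 3.0 side@z [ 393. -424.] scene@z [ 388. -464.]
[[-0.001, 0.409, -0.913], [0.001, -0.913, -0.409], [-1.0, -0.001, 0.0]]
[[0.001, 0.278, -0.961, -0.135], [1.0, -0.0, 0.001, 0.0], [0.0, -0.961, -0.278, -0.071], [0.0, 0.0, 0.0, 1.0]]
```

Add to h.py:
```python
def down(jaw_deg):
    a=np.radians(jaw_deg); x=np.array([0,0,-1.]);y=np.array([np.cos(a),np.sin(a),0]); return np.c_[x,y,np.cross(x,y)]
def todo(p,M,quiet=False):
    "rotvec (deg, tool) then shift (cm) in the tool axes AFTER the turn, and before"
    st=r.get_state(); N=R.from_quat(st['eef_rot']).as_matrix(); d=np.array(p)-st['tool_pos']
    print('t',round(st['clock'],2),'pos',st['tool_pos'].round(4),'F',st['contact_force'].round(1),'open',round(st['opening']*8.81,2))
    print(' turn',np.degrees(R.from_matrix(N.T@M).as_rotvec()).round(2),'shift after',(100*M.T@d).round(2),'before',(100*N.T@d).round(2))
```

```text
(no output)
```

Call:
drive_tool(deltas=[[[-7.1, 0, 0], [-1.2, 0, 0], 8.8], [[-7.1, 0, 0], [-1.2, 0, 0], 8.8], [[-7.1, 0, 0], [-1.2, 0, 0], 8.8], [[-7.1, 0, 0], [-1.2, 0, 0], 8.8], [[-7.1, 0, 0], [-1.2, 0, 0], 8.8], [[-7.1, 0, 0], [-1.2, 0, 0], 8.8], [[-7.1, 0, 0], [-1.2, 0, 0], 8.8], [[-7.1, 0, 0], [-1.2, 0, 0], 8.8], [[0, 0, 0], [0, 0, 0], 8.8]])

```text
clock: 0.9
tool_pos: [0.2558, -0.5714, 0.3477]
eef_rot: [-0.537, -0.458, 0.537, -0.461]
contact_force: [0.9, 0.3, 0.2]
opening: 0.997
```

```bash
python3 -c "
from h import *
todo([.46,-.17,.35],down(-8.2))"
```

```text
t 0.9 pos [ 0.2558 -0.5714  0.3477] F [0.9 0.3 0.2] open 8.78
 turn [-0.74  0.15 -0.16] shift after [ -0.23  14.48 -42.64] before [ -0.3   13.93 -42.82]
```

Call:
drive_tool(deltas=[[[-0.7, 0, 0], [0, 1.2, -3.6], 8.8], [[0, 0, 0], [0, 1.2, -3.6], 8.8], [[0, 0, 0], [0, 1.2, -3.6], 8.8], [[0, 0, 0], [0, 1.2, -3.6], 8.8], [[0, 0, 0], [0, 1.2, -3.6], 8.8], [[0, 0, 0], [0, 1.2, -3.6], 8.8], [[0, 0, 0], [0, 1.2, -3.6], 8.8], [[0, 0, 0], [0, 1.2, -3.6], 8.8], [[0, 0, 0], [0, 1.2, -3.6], 8.8], [[0, 0, 0], [0, 1.2, -3.6], 8.8], [[0, 0, 0], [0, 1.2, -3.6], 8.8], [[0, 0, 0], [0, 1.2, -3.2], 8.8]])

```text
clock: 1.9
tool_pos: [0.4608, -0.1658, 0.3451]
eef_rot: [-0.536, -0.462, 0.536, -0.461]
contact_force: [0.5, 0.0, -0.2]
opening: 0.996
```

Call:
drive_tool(deltas=[[[0, 0, 0], [0, 0, 0], 8.8], [[0, 0, 0], [0, 0, 0], 8.8], [[0, 0, 0], [0, 0, 0], 8.8]])

```text
clock: 2.15
tool_pos: [0.46, -0.1689, 0.345]
eef_rot: [-0.535, -0.462, 0.536, -0.461]
contact_force: [0.4, -0.1, -0.4]
opening: 1.0
```

```bash
python3 -c "
from h import *
todo([.46,-.17,.35],down(-8.2)); snap('wrist','w1')"
```

```text
t 2.15 pos [ 0.46   -0.1689  0.345 ] F [ 0.4 -0.1 -0.4] open 8.81
 turn [-0.33  0.04  0.09] shift after [-0.5   0.02  0.11] before [-0.5   0.02  0.11]
```

View pics/w1.png

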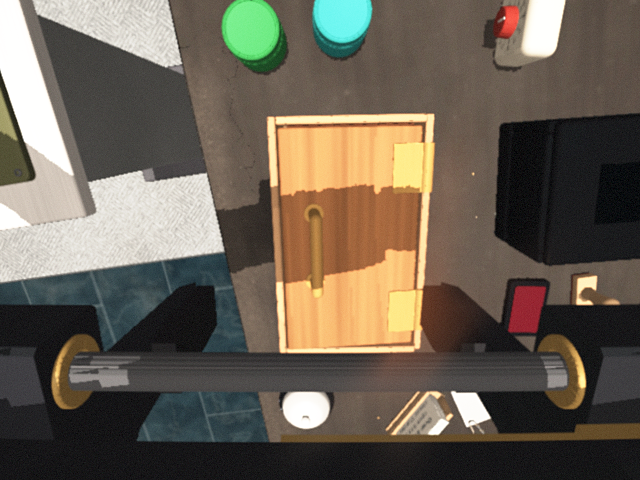

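Wrist view: hamper rim corners at FL (267,118), BL (434,115), BR (419,350) and FR (281,352). The handle bar runs (314,213)–(318,293), and green and turquoise stand clear to the left at (252,30) and (342,20).

Run:
```python
from h import *
s=load('w1')
P={k:onz(s,u,v,.096)[:2]*1e3 for k,u,v in [('FL',267,118),('BL',434,115),('BR',419,350),('FR',281,352)]}
print({k:v.round(1).tolist() for k,v in P.items()})
loc=np.array([[-83,133],[83,133],[83,-133],[-83,-133]]);W=np.array(list(P.values()))
c=W.mean(0); H=(loc).T@(W-c); th=np.arctan2(H[0,1]-H[1,0],H[0,0]+H[1,1])
print('c',c,'yaw',np.degrees(th)); Q=c+loc@np.array([[np.cos(th),np.sin(th)],[-np.sin(th),np.cos(th)]]);print((W-Q).round(1).tolist())
for z in(.124,.13): print(z,(onz(s,314,213,z)*1e3).round(1),(onz(s,318,293,z)*1e3).round(1))
hd=c+np.array([75-115,0])@np.array([[np.cos(th),np.sin(th)],[-np.sin(th),np.cos(th)]]);print('handle by hamper',hd)
```

```text
{'FL': [422.1, -78.5], 'BL': [584.0, -99.9], 'BR': [549.9, -359.0], 'FR': [389.7, -337.7]}
c [ 486.42287833 -218.76731646] yaw -7.373720634965373
[[0.9, -2.3], [-1.8, -2.3], [-1.8, 2.3], [2.7, 2.4]]
0.124 [ 454.4 -173.3  124. ] [ 445.7 -257.2  124. ]
0.13 [ 454.7 -172.1  130. ] [ 446.2 -254.6  130. ]
handle by hamper [ 446.75367307 -213.63368679]
```

```bash
python3 -c "
from h import *
todo([.449,-.214,.120],down(-7.4))"
```

```text
t 2.2 pos [ 0.4597 -0.1696  0.3451] F [-0.  -0.6 -0.5] open 8.78
 turn [-1.2   0.05  0.09] shift after [22.51 -0.49  4.54] before [22.51 -0.36  4.53]
```

Call:
drive_tool(deltas=[[[-1.2, 0, 0], [0, -0.2, 2.3], 6], [[0, 0, 0], [0, -0.3, 2.25], 6], [[0, 0, 0], [3.5, 0, 0], 6], [[0, 0, 0], [3.5, 0, 0], 6], [[0, 0, 0], [3.5, 0, 0], 6], [[0, 0, 0], [3.5, 0, 0], 6], [[0, 0, 0], [3, 0, 0], 6], [[0, 0, 0], [2, 0, 0], 6], [[0, 0, 0], [2, 0, 0], 6], [[0, 0, 0], [1.5, 0, 0], 6], [[0, 0, 0], [0, 0, 0], 6]])

```text
clock: 3.12
tool_pos: [0.4469, -0.2139, 0.1181]
eef_rot: [-0.53, -0.468, 0.533, -0.465]
contact_force: [-0.1, -0.5, 0.1]
opening: 0.678
```

Call:
drive_tool(deltas=[[[0, 0, 0], [0, 0, 0], 0], [[0, 0, 0], [0, 0, 0], 0], [[0, 0, 0], [0, 0, 0], 0], [[0, 0, 0], [0, 0, 0], 0], [[0, 0, 0], [0, 0, 0], 0], [[0, 0, 0], [0, 0, 0], 0], [[0, 0, 0], [0, 0, 0], 0], [[0, 0, 0], [0, 0, 0], 0]], force=20)

```text
clock: 3.78
tool_pos: [0.4514, -0.2129, 0.1211]
eef_rot: [0.531, 0.467, -0.529, 0.469]
contact_force: [1.2, -1.0, -2.2]
opening: 0.109
```

Run:
```python
from h import *
todo([.449,-.214,.120],down(-7.4))
# arc plan: steps of flap angle, tool tilt following
a=np.radians(-7.4)
rad=np.hypot(115,36); a0=np.arctan2(36,115); prev=None
for th in range(0,101,10):
    t=np.radians(th)+a0; tilt=th*0.35
    p=np.array([-rad*np.cos(t),rad*np.sin(t)])/10
    ax=np.array([-np.sin(np.radians(tilt)),-np.cos(np.radians(tilt))]) # tool x in (hx,hz)
    ay=np.array([np.cos(np.radians(tilt)),-np.sin(np.radians(tilt))])
    tcp=p+0.8*ax
    if prev is not None:
        d=tcp-prev[0]; print(th,'tool x,y(before axes)',(d@prev[1]).round(2),(d@prev[2]).round(2))
    prev=(tcp,ax,ay)
```

```text
t 3.78 pos [ 0.4514 -0.2129  0.1211] F [ 1.2 -1.  -2.2] open 0.96
 turn [ 0.22 -0.01 -0.23] shift after [ 0.11 -0.22  0.14] before [ 0.11 -0.22  0.14]
10 tool x,y(before axes) -1.94 0.75
20 tool x,y(before axes) -1.84 0.97
30 tool x,y(before axes) -1.71 1.17
40 tool x,y(before axes) -1.57 1.35
50 tool x,y(before axes) -1.4 1.52
60 tool x,y(before axes) -1.21 1.67
70 tool x,y(before axes) -1.01 1.8
80 tool x,y(before axes) -0.79 1.9
90 tool x,y(before axes) -0.57 1.97
100 tool x,y(before axes) -0.33 2.03
```

Call:
drive_tool(deltas=[[[0, 0, -1.7], [-0.98, 0.4, 0], 0], [[0, 0, -1.7], [-0.96, 0.45, 0], 0], [[0, 0, -1.7], [-0.93, 0.48, 0], 0], [[0, 0, -1.7], [-0.91, 0.51, 0], 0], [[0, 0, -1.7], [-0.88, 0.56, 0], 0], [[0, 0, -1.7], [-0.85, 0.6, 0], 0], [[0, 0, -1.7], [-0.8, 0.65, 0], 0], [[0, 0, -1.7], [-0.77, 0.7, 0], 0], [[0, 0, 0], [0, 0, 0], 0]])

```text
clock: 4.53
tool_pos: [0.5053, -0.22, 0.1826]
eef_rot: [-0.474, -0.525, 0.58, -0.404]
contact_force: [14.2, -3.7, -26.0]
opening: 0.102
```

```bash
cat >> h.py <<'E'
def arc(hc=(486.4,-218.8),yaw=-7.4):
    st=r.get_state(); a=np.radians(yaw); M=R.from_quat(st['eef_rot']).as_matrix()
    g=(np.array(st['tool_pos'])-.008*M[:,0])*1e3; hx=np.array([np.cos(a),np.sin(a)])
    x=(g[:2]-hc)@hx; y=(g[:2]-hc)@[-hx[1],hx[0]]; dx,dz=x-75,g[2]-88
    print('t',st['clock'],'grasp in hamper',round(x,1),round(y,1),round(g[2],1),'rad(120.5)',round(np.hypot(dx,dz),1),'flap deg',round(np.degrees(np.arctan2(dz,-dx)-np.arctan2(36,115)),1),'tilt',round(np.degrees(np.arctan2(-M[0,0],-M[2,0])),1),'F',st['contact_force'].round(1),'M',st['moment'].round(2),'open',round(st['opening']*88.1,1),'q',st['q'].round(2))
E
python3 -c "
from h import *
arc()"
```

```text
t 4.5333 grasp in hamper 20.7 1.3 190.4 rad(120.5) 115.9 flap deg 44.7 tilt 12.9 F [ 14.2  -3.7 -26. ] M [-0.88 -3.89  0.  ] open 9.0 q [ 0.55  0.8  -0.44  1.64  0.39  1.02 -0.18]
```

Call:
drive_tool(deltas=[[[0, 0, 0], [0.3, 0.26, 0], 0], [[0, 0, 0], [0, 0, 0], 0], [[0, 0, 0], [0, 0, 0], 0]])

```text
clock: 4.78
tool_pos: [0.5026, -0.2196, 0.181]
eef_rot: [-0.472, -0.526, 0.581, -0.403]
contact_force: [7.1, -1.6, -13.8]
opening: 0.103
```

```bash
python3 -c "
from h import *
arc()"
```

```text
t 4.7833 grasp in hamper 18.0 1.3 188.8 rad(120.5) 115.8 flap deg 43.1 tilt 13.3 F [  7.1  -1.6 -13.8] M [-0.57 -2.18 -0.  ] open 9.1 q [ 0.55  0.8  -0.44  1.65  0.39  1.02 -0.18]
```

Call:
drive_tool(deltas=[[[0, 0, -1.7], [-0.4, 1.0, 0], 0], [[0, 0, -1.7], [-0.67, 0.77, 0], 0], [[0, 0, -1.7], [-0.63, 0.8, 0], 0], [[0, 0, -1.7], [-0.58, 0.84, 0], 0], [[0, 0, -1.7], [-0.53, 0.87, 0], 0], [[0, 0, -1.7], [-0.48, 0.9, 0], 0], [[0, 0, 0], [0, 0, 0], 0], [[0, 0, 0], [0, 0, 0], 0]])

```text
clock: 5.45
tool_pos: [0.5585, -0.2269, 0.1961]
eef_rot: [-0.422, -0.567, 0.616, -0.348]
contact_force: [-1.3, -1.3, -12.8]
opening: 0.1
```

```bash
python3 -c "
from h import *
arc()"
```

```text
t 5.45 grasp in hamper 75.8 1.2 203.4 rad(120.5) 115.5 flap deg 73.0 tilt 23.8 F [ -1.3  -1.3 -12.8] M [-0.42 -1.1   0.14] open 8.8 q [ 0.46  0.94 -0.41  1.27  0.34  1.42 -0.12]
```

Call:
drive_tool(deltas=[[[0, 0, -1.7], [-0.15, 1.05, 0], 0], [[0, 0, -1.7], [-0.36, 0.95, 0], 0], [[0, 0, -1.7], [-0.3, 0.98, 0], 0], [[0, 0, -1.7], [-0.26, 0.99, 0], 0], [[0, 0, -1.7], [-0.2, 1.0, 0], 0], [[0, 0, 0], [0, 0.4, 0], 0], [[0, 0, 0], [0, 0, 0], 0], [[0, 0, 0], [0, 0, 0], 0]])

```text
clock: 6.12
tool_pos: [0.6106, -0.2336, 0.184]
eef_rot: [-0.378, -0.597, 0.64, -0.301]
contact_force: [-8.1, -1.4, -6.8]
opening: 0.109
```

```bash
python3 -c "
from h import *
arc()"
```

```text
t 6.1167 grasp in hamper 129.4 1.3 190.8 rad(120.5) 116.3 flap deg 100.5 tilt 32.3 F [-8.1 -1.4 -6.8] M [-0.25  0.01  0.17] open 9.6 q [ 0.38  1.13 -0.37  0.88  0.33  1.75 -0.05]
```

Call:
drive_tool(deltas=[[[0, 0, 0], [0, 0, 0], 1.8], [[0, 0, 0], [0, 0, 0], 1.8], [[0, 0, 0], [0, 0, 0], 1.8], [[0, 0, 0], [-1, 0, 0], 1.8], [[0, 0, 0], [-2, 0, 0], 1.8], [[0, 0, 0], [-3, 0, 0], 1.8], [[0, 0, 0], [-3, 0, 0], 1.8], [[0, 0, 0], [-3, 0, 0], 1.8], [[0, 0, 0], [0, 0, 0], 1.8]])

```text
clock: 6.87
tool_pos: [0.66, -0.2419, 0.2655]
eef_rot: [-0.379, -0.595, 0.643, -0.299]
contact_force: [0.3, 0.7, -0.4]
opening: 0.201
```

```bash
python3 -c "
from h import *
snap('side','s2');arc();todo([.44,.02,.36],down(0))"
```

```text
t 6.9167 grasp in hamper 178.5 0.0 270.6 rad(120.5) 209.9 flap deg 102.1 tilt 32.6 F [ 0.2 -0.4 -0.2] M [-0.14 -0.57  0.02] open 17.9 q [ 0.28  1.19 -0.13  0.44  0.18  2.08  0.1 ]
t 6.92 pos [ 0.6591 -0.2412  0.2639] F [ 0.2 -0.4 -0.2] open 1.79
 turn [-7.38 -1.95 32.81] shift after [ -9.61 -21.91 -26.12] before [  5.49 -26.38 -22.99]
```

View pics/s2.png

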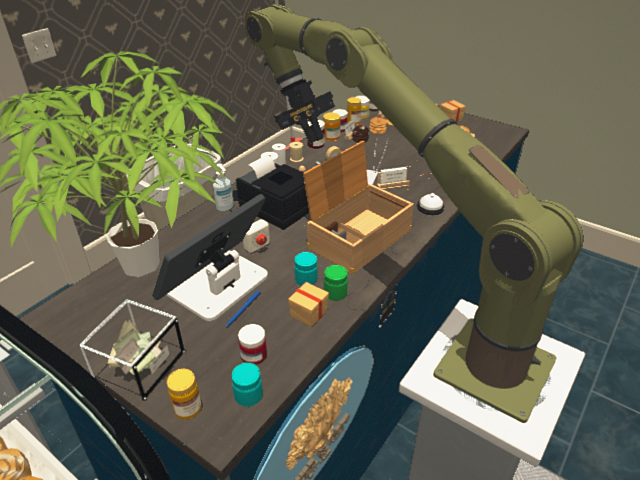

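Flap stands open, leaning back at about (338,190). Nothing else has moved. Next I level the tool and go to look at the box from above.

Call:
drive_tool(deltas=[[[0, 0, 6.6], [0, 0, 0], 1.8], [[0, 0, 6.6], [0, 0, 0], 1.8], [[-1.8, -0.5, 6.6], [0, 0, 0], 1.8], [[-1.8, -0.5, 6.6], [0, 0, 0], 1.8], [[-1.8, -0.5, 6.6], [0, 0, 0], 1.8], [[-1.8, -0.5, 0], [-2, 0, 0], 4], [[0, 0, 0], [-3, 0, 0], 8], [[0, 0, 0], [-3, 0, 0], 8.8], [[0, 0, 0], [-1.5, 0, 0], 8.8]])

```text
clock: 7.67
tool_pos: [0.6641, -0.2382, 0.3611]
eef_rot: [-0.487, -0.507, 0.513, -0.492]
contact_force: [0.3, -0.9, 0.6]
opening: 0.487
```

```bash
python3 -c "
from h import *
todo([.44,.16,.36],down(0));print(r.get_state()['q'].round(2))"
```

```text
t 7.67 pos [ 0.6641 -0.2382  0.3611] F [ 0.3 -0.9  0.6] open 4.29
 turn [-0.07  0.6   2.4 ] shift after [  0.11 -22.41 -39.82] before [  0.63 -22.44 -39.8 ]
[ 0.37  0.75 -0.25  1.07  0.19  1.38  0.15]
```

Call:
drive_tool(deltas=[[[0, 0.6, 2.4], [0, -2.0, -3.6], 8.8], [[0, 0, 0], [0, -2.05, -3.6], 8.8], [[0, 0, 0], [0, -2.05, -3.6], 8.8], [[0, 0, 0], [0, -2.05, -3.6], 8.8], [[0, 0, 0], [0, -2.05, -3.6], 8.8], [[0, 0, 0], [0, -2.05, -3.6], 8.8], [[0, 0, 0], [0, -2.05, -3.6], 8.8], [[0, 0, 0], [0, -2.05, -3.6], 8.8], [[0, 0, 0], [0, -2.05, -3.6], 8.8], [[0, 0, 0], [0, -2.05, -3.6], 8.8], [[0, 0, 0], [0, -2.05, -3.7], 8.8], [[0, 0, 0], [0, 0, 0], 8.8]])

```text
clock: 8.67
tool_pos: [0.4344, 0.1668, 0.3589]
eef_rot: [0.495, 0.506, -0.497, 0.502]
contact_force: [-0.7, 0.6, -0.5]
opening: 1.003
```

Call:
drive_tool(deltas=[[[0, 0, 0], [0, 0, 0], 8.8], [[0, 0, 0], [0, 0, 0], 8.8]])

```text
clock: 8.83
tool_pos: [0.44, 0.1575, 0.3584]
eef_rot: [-0.499, -0.5, 0.502, -0.499]
contact_force: [0.3, -0.2, 0.2]
opening: 0.996
```

```bash
python3 -c "
from h import *
todo([.44,.16,.36],down(0)); snap('wrist','w3')"
```

```text
t 8.83 pos [0.44   0.1575 0.3584] F [ 0.3 -0.2  0.2] open 8.78
 turn [-0.05  0.11  0.26] shift after [-0.16  0.   -0.25] before [-0.16 -0.   -0.25]
```

View pics/w3.png

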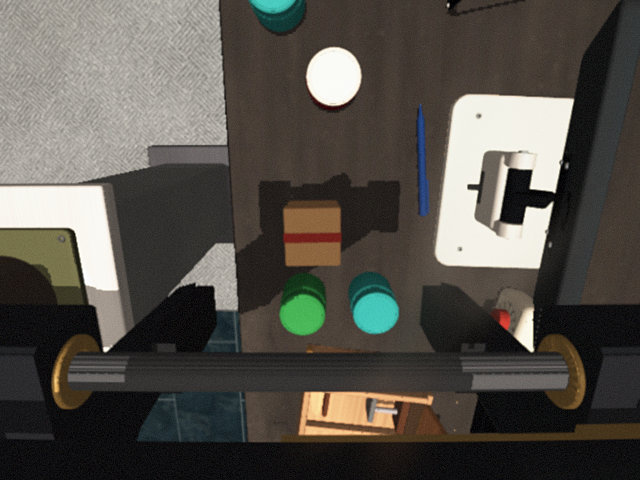

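Wrist view: box lid corners are (284,207), (341,208), (341,265) and (285,266). The white jar lid is centred at about (334,76). Green is at (303,310) and turquoise at (374,310), just past the box.

Run:
```python
from h import *
s=load('w3')
W=np.array([onz(s,u,v,.061)[:2]*1e3 for u,v in [(284,207),(341,208),(341,265),(285,266)]])
print(W.round(1).tolist(),'c',W.mean(0).round(1))
im=s['color'].astype(int); m=(im.min(2)>150).astype(np.uint8); m[:, :290]=0;m[:,380:]=0;m[120:]=0
c=max(cv2.findContours(m,0,1)[0],key=cv2.contourArea); e=cv2.fitEllipse(c);print(e)
L=onz(s,*e[0],.072)*1e3;print('jar',L.round(1), 'diam',[np.linalg.norm(onz(s,e[0][0]-e[1][0]/2,e[0][1],.072)-onz(s,e[0][0]+e[1][0]/2,e[0][1],.072))*1e3])
hs=cv2.cvtColor(s['color'],cv2.COLOR_RGB2HSV); m=((hs[...,0]<6)|(hs[...,0]>172))&(hs[...,1]>150)&(hs[...,2]>60);m[:200]=0;m[280:]=0;m[:,:270]=0;m[:,360:]=0
y,x=np.nonzero(m);print('ribbon',cv2.minAreaRect(np.c_[x,y].astype(np.float32)))
g=onz(s,303,312,.072)*1e3;print('green',g)
bx=W.mean(0)/1e3
todo([bx[0],bx[1],.15],down(0))
```

```text
[[398.1, 142.9], [465.0, 141.7], [466.1, 70.6], [397.4, 69.3]] c [431.7 106.1]
((333.3669738769531, 75.89481353759766), (53.65861129760742, 57.50348663330078), 4.771670818328857)
jar [454.3 284.2  72. ] diam [np.float64(56.000179087690505)]
ribbon ((312.0062255859375, 237.24986267089844), (8.89721965789795, 58.18181228637695), 88.56790161132812)
green [419.29255654  12.57787328  72.        ]
t 8.88 pos [0.4407 0.1566 0.3584] F [-0.4 -0.3 -0.4] open 8.78
 turn [-0.22  0.11  0.26] shift after [20.84 -0.9   5.05] before [20.85 -0.79  5.01]
```

Call:
drive_tool(deltas=[[[0, 0, 0], [3.5, -0.4, 2.5], 8.8], [[0, 0, 0], [3.5, -0.5, 2.5], 8.8], [[0, 0, 0], [4, 0, 0], 8.8], [[0, 0, 0], [4, 0, 0], 8.8], [[0, 0, 0], [4, 0, 0], 8.8], [[0, 0, 0], [4, 0, 0], 8.8], [[0, 0, 0], [2.5, 0, 0], 8.8], [[0, 0, 0], [2, 0, 0], 8.8], [[0, 0, 0], [0, 0, 0], 8.8], [[0, 0, 0], [0, 0, 0], 8.8]])

```text
clock: 9.72
tool_pos: [0.4307, 0.1081, 0.0857]
eef_rot: [-0.499, -0.5, 0.504, -0.497]
contact_force: [-0.6, 0.7, 1.0]
opening: 0.999
```

```bash
python3 -c "
from h import *
todo([.4317,.1061,.033],down(0)); snap('wrist','w4')"
```

```text
t 9.72 pos [0.4307 0.1081 0.0857] F [-0.6  0.7  1. ] open 8.8
 turn [-0.36  0.09  0.39] shift after [5.27 0.1  0.2 ] before [5.27 0.14 0.19]
```

Call:
drive_tool(deltas=[[[0, 0, 0], [2, 0.1, 0.2], 8.8], [[0, 0, 0], [2, 0, 0], 8.8], [[0, 0, 0], [1.2, 0, 0], 8.8], [[0, 0, 0], [0, 0, 0], 8.8], [[0, 0, 0], [0, 0, 0], 6.0], [[0, 0, 0], [0, 0, 0], 5.5], [[0, 0, 0], [0, 0, 0], 5], [[0, 0, 0], [0, 0, 0], 5], [[0, 0, 0], [0, 0, 0], 5], [[0, 0, 0], [0, 0, 0], 5]], force=25)

```text
clock: 10.6
tool_pos: [0.4335, 0.1073, 0.0421]
eef_rot: [-0.499, -0.5, 0.503, -0.497]
contact_force: [-1.5, 0.6, 8.0]
opening: 0.735
```

```bash
python3 -c "
from h import *
todo([.4317,.1061,.033],down(0))"
```

```text
t 10.6 pos [0.4335 0.1073 0.0421] F [-1.5  0.6  8. ] open 6.48
 turn [-0.3   0.1   0.41] shift after [ 0.91 -0.18  0.12] before [ 0.91 -0.17  0.12]
```

```bash
python3 -c "
from h import *
a=snap('wrist','w5')['color'];b=snap('side','s5')['color']
A=cv2.resize(a,(480,360));B=cv2.resize(b[200:370,230:400],(360,360))
cv2.imwrite('pics/m5.png',np.hstack([cv2.resize(a,(440,330)),cv2.resize(b[200:365,230:410],(360,330))])[:,:,::-1])
todo([.4317,.1061,.033],down(0))"
```

```text
t 10.7 pos [0.4335 0.1074 0.0421] F [-1.8 -0.5  8.4] open 6.51
 turn [-0.29  0.1   0.4 ] shift after [ 0.91 -0.18  0.13] before [ 0.91 -0.17  0.13]
```

View pics/m5.png

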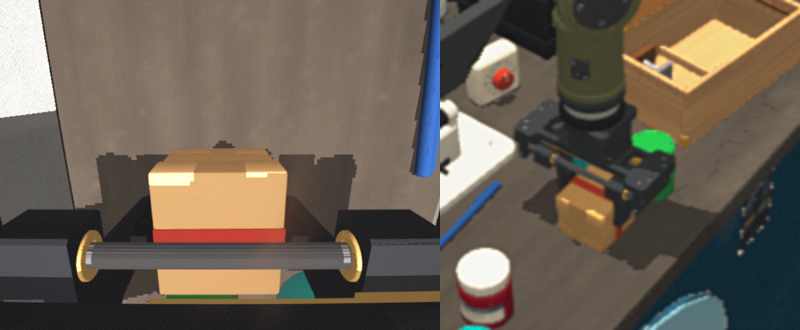

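Box is gripped (opening 65 mm) with the look-alikes clear, but the tool stopped about 9 mm high with 8 N on it. I'll test with a small lift.

Call:
drive_tool(deltas=[[[0, 0, 0], [-0.9, 0, 0], 5], [[0, 0, 0], [0, 0, 0], 5], [[0, 0, 0], [0, 0, 0], 5]], force=30)

```text
clock: 10.95
tool_pos: [0.4341, 0.1075, 0.0505]
eef_rot: [-0.499, -0.5, 0.503, -0.497]
contact_force: [-0.6, 0.2, -1.8]
opening: 0.736
```

Call:
drive_tool(deltas=[[[0, 0, 0], [-1.5, 0, 0], 5], [[0, 0, 0], [-1.5, 0, 0], 5], [[0, 0, 0], [0, 0, 0], 5], [[0, 0, 0], [0, 0, 0], 5]])

```text
clock: 11.28
tool_pos: [0.4343, 0.1075, 0.0802]
eef_rot: [-0.499, -0.5, 0.503, -0.497]
contact_force: [0.5, 0.2, -1.3]
opening: 0.735
```

```bash
python3 -c "
from h import *
snap('wrist','w6'); b=snap('side','s6')['color']
cv2.imwrite('pics/m6.png',cv2.resize(b[200:365,230:410],(720,660))[:600,:,::-1])
todo([.4317,.1061,.033],down(0))"
```

```text
t 11.38 pos [0.4337 0.1073 0.0795] F [-1.1 -0.5 -2. ] open 6.48
 turn [-0.3   0.12  0.49] shift after [ 4.65 -0.2   0.12] before [ 4.65 -0.16  0.11]
```

View pics/m6.png

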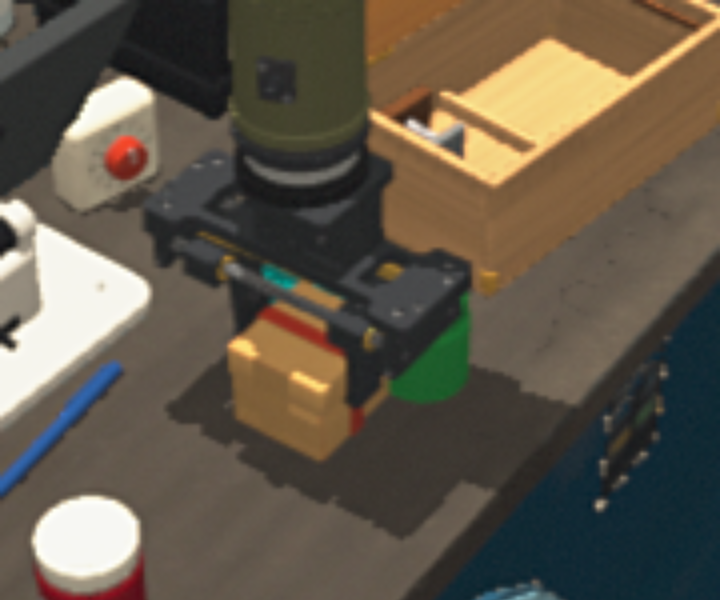

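The box hangs level in the gripper (opening 65 mm, about 1.5–2 N weight). The green jar is undisturbed. I'll lift and turn it for the left bay.

Call:
drive_tool(deltas=[[[0, 0, 0.2], [-2, 0, 0], 5], [[0, 0, 0.2], [-2, 0, 0], 5], [[-6.9, 0, 0], [-2, 0, 0], 5], [[-6.9, 0, 0], [-2, 0, 0], 5], [[-6.9, 0, 0], [-2, 0, 0], 5], [[-6.9, 0, 0], [-2, 0, 0], 5], [[-6.9, 0, 0], [-2, 0, 0], 5], [[-6.9, 0, 0], [0, 0, 0], 5], [[-6.9, 0, 0], [0, 0, 0], 5], [[-6.9, 0, 0], [0, 0, 0], 5], [[-6.9, 0, 0], [0, 0, 0], 5], [[-6.9, 0, 0], [0, 0, 0], 5]])

```text
clock: 12.38
tool_pos: [0.4337, 0.1074, 0.2191]
eef_rot: [0.128, 0.696, -0.13, 0.694]
contact_force: [1.8, -0.4, -1.2]
opening: 0.732
```

Call:
drive_tool(deltas=[[[-6.9, 0, 0], [0, 0, 0], 5], [[-6.9, 0, 0], [0, 0, 0], 5], [[0, 0, 0], [0, 0, 0], 5], [[0, 0, 0], [0, 0, 0], 5]])

```text
clock: 12.72
tool_pos: [0.4337, 0.1075, 0.2192]
eef_rot: [0.047, 0.707, -0.048, 0.704]
contact_force: [-0.8, -0.2, -1.7]
opening: 0.733
```

```bash
cat >> h.py <<'E'
def ham(x,y,z,hc=(486.4,-218.8),yaw=-7.4):
    a=np.radians(yaw); return np.array([hc[0]+x*np.cos(a)-y*np.sin(a),hc[1]+x*np.sin(a)+y*np.cos(a),z])/1e3
E
python3 -c "
from h import *
todo(ham(-21,64,200),down(82.6));print(r.get_state()['q'].round(2))"
```

```text
t 12.72 pos [0.4337 0.1075 0.2192] F [-0.8 -0.2 -1.7] open 6.46
 turn [-0.29 -0.16  0.12] shift after [  1.92 -25.28   7.33] before [  1.95 -25.24   7.46]
[ 0.2   0.64 -0.88  2.09  0.73  0.75  0.29]
```

Call:
drive_tool(deltas=[[[-0.3, -0.1, 0.1], [0, -3.16, 0.92], 5], [[0, 0, 0], [0, -3.16, 0.92], 5], [[0, 0, 0], [0, -3.16, 0.92], 5], [[0, 0, 0], [0, -3.16, 0.92], 5], [[0, 0, 0], [0, -3.16, 0.92], 5], [[0, 0, 0], [0, -3.16, 0.92], 5], [[0, 0, 0], [0, -3.16, 0.92], 5], [[0, 0, 0], [0, -3.16, 0.92], 5], [[0, 0, 0], [2, 0, 0], 5], [[0, 0, 0], [2, 0, 0], 5], [[0, 0, 0], [2, 0, 0], 5], [[0, 0, 0], [0, 0, 0], 5]])

```text
clock: 13.72
tool_pos: [0.473, -0.1528, 0.1571]
eef_rot: [0.045, 0.708, -0.046, 0.704]
contact_force: [0.4, -0.1, -2.5]
opening: 0.742
```

```bash
python3 -c "
from h import *
b=snap('side','s7')['color']; s=snap('wrist','w7')['color']
cv2.imwrite('pics/m7.png',np.hstack([cv2.resize(s,(400,300)),cv2.resize(b[130:280,290:440],(400,400))[:300]])[:,:,::-1])
todo(ham(-21,64,71),down(82.6))"
```

```text
t 13.82 pos [ 0.475  -0.1521  0.16  ] F [-0.3  0.5 -1.1] open 6.49
 turn [ 0.14 -0.05  0.01] shift after [ 8.9  -0.07 -0.11] before [ 8.9  -0.07 -0.11]
```

View pics/m7.png

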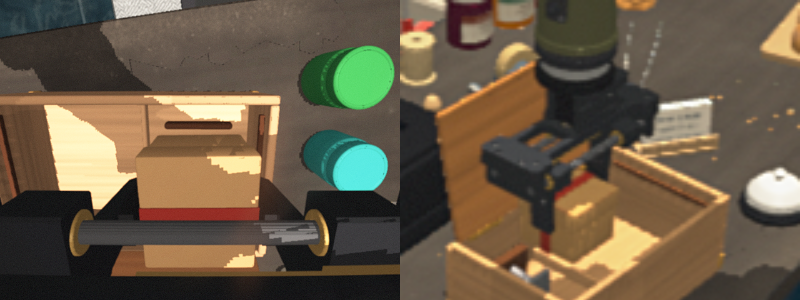

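Wrist view: the box (centre column ~198) lines up with the dark cleat (165–232, centre ~198), and the rib is at ~145. Next I descend to just above the cleat.

Call:
drive_tool(deltas=[[[0, 0, 0], [2, 0, -0.1], 5], [[0, 0, 0], [2, 0, 0], 5], [[0, 0, 0], [2, 0, 0], 5], [[0, 0, 0], [1.5, 0, 0], 5], [[0, 0, 0], [1.3, 0, 0], 5], [[0, 0, 0], [0, 0, 0], 5], [[0, 0, 0], [0, 0, 0], 5]])

```text
clock: 14.4
tool_pos: [0.4753, -0.1521, 0.0731]
eef_rot: [0.044, 0.705, -0.045, 0.706]
contact_force: [0.6, 0.4, -2.1]
opening: 0.735
```

```bash
python3 -c "
from h import *
todo(ham(-4,64,71),down(82.6))"
```

```text
t 14.4 pos [ 0.4753 -0.1521  0.0731] F [ 0.6  0.4 -2.1] open 6.47
 turn [0.19 0.12 0.02] shift after [ 0.21 -0.07  1.56] before [ 0.21 -0.08  1.56]
```

Call:
drive_tool(deltas=[[[0, 0, 0], [0.2, 0, 0.4], 5], [[0, 0, 0], [0, 0, 0.5], 5], [[0, 0, 0], [0, 0, 0.5], 5], [[0, 0, 0], [0, 0, 0.5], 5], [[0, 0, 0], [0, 0, 0.2], 5], [[0, 0, 0], [0, 0, 0], 5], [[0, 0, 0], [0, 0, 0], 5]])

```text
clock: 14.98
tool_pos: [0.4949, -0.1551, 0.0703]
eef_rot: [0.044, 0.706, -0.045, 0.706]
contact_force: [-5.2, 0.9, 1.1]
opening: 0.733
```

```bash
python3 -c "
from h import *
todo(ham(-2,64,48),down(82.6))"
```

```text
t 14.98 pos [ 0.4949 -0.1551  0.0703] F [-5.2  0.9  1.1] open 6.46
 turn [0.19 0.   0.04] shift after [ 2.23 -0.02 -0.22] before [ 2.23 -0.02 -0.22]
```

Call:
drive_tool(deltas=[[[0, 0, 0], [0.6, 0, 0], 5], [[0, 0, 0], [0.5, 0, 0], 5], [[0, 0, 0], [0.5, 0, 0], 5], [[0, 0, 0], [0.3, 0, 0], 5], [[0, 0, 0], [0, 0, 0], 5], [[0, 0, 0], [0, 0, 0], 5]])

```text
clock: 15.48
tool_pos: [0.4946, -0.1551, 0.0507]
eef_rot: [0.044, 0.706, -0.045, 0.705]
contact_force: [-5.2, 0.1, -4.8]
opening: 0.737
```

```bash
python3 -c "
from h import *
todo(ham(-2,64,48),down(82.6))"
```

```text
t 15.48 pos [ 0.4946 -0.1551  0.0507] F [-5.2  0.1 -4.8] open 6.49
 turn [ 0.19 -0.05  0.03] shift after [ 0.27 -0.02 -0.19] before [ 0.27 -0.02 -0.19]
```

Call:
drive_tool(deltas=[[[0, 0, 0], [0.2, 0, 0], 5], [[0, 0, 0], [0.15, 0, 0], 5], [[0, 0, 0], [0, 0, 0], 5], [[0, 0, 0], [0, 0, 0], 5]])

```text
clock: 15.82
tool_pos: [0.4951, -0.155, 0.0483]
eef_rot: [0.044, 0.705, -0.045, 0.706]
contact_force: [-5.8, 1.0, 2.9]
opening: 0.736
```

```bash
python3 -c "
from h import *
todo(ham(-2,64,48),down(82.6))"
```

```text
t 15.82 pos [ 0.4951 -0.155   0.0483] F [-5.8  1.   2.9] open 6.49
 turn [0.21 0.05 0.05] shift after [ 0.03 -0.04 -0.25] before [ 0.03 -0.04 -0.25]
```

Floor contact at the predicted height. I'll ease it onto the cleat and release.

Call:
drive_tool(deltas=[[[0, 0, 0], [0, 0, -0.15], 5], [[0, 0, 0], [0, 0, -0.15], 5], [[0, 0, 0], [0, 0, 0], 7.5], [[0, 0, 0], [0, 0, 0], 7.5], [[0, 0, 0], [0, 0, 0], 7.5], [[0, 0, 0], [0, 0, 0], 7.5]])

```text
clock: 16.32
tool_pos: [0.4936, -0.1543, 0.0481]
eef_rot: [0.044, 0.705, -0.044, 0.707]
contact_force: [-0.0, 0.2, 0.6]
opening: 0.852
```

```bash
python3 -c "
from h import *
todo(ham(-2,64,48),down(82.6))"
```

```text
t 16.32 pos [ 0.4936 -0.1543  0.0481] F [-0.   0.2  0.6] open 7.5
 turn [ 0.22  0.18 -0.03] shift after [ 0.01 -0.09 -0.08] before [ 0.01 -0.09 -0.08]
```

Call:
drive_tool(deltas=[[[0, 0, 0], [-1, 0, 0], 7.5], [[0, 0, 0], [-2, 0, 0], 7.5], [[0, 0, 0], [-3, 0, 0], 7.5], [[0, 0, 0], [-4, 0, 0], 7.5], [[0, 0, 0], [-4, 0, 0], 7.5], [[0, 0, 0], [-4, 0, 0], 7.5], [[0, 0, 0], [-3, 0, 0], 7.5], [[0, 0, 0], [0, 0, -2], 8.8], [[0, 0, 0], [0, 0, -2], 8.8], [[0, 0, 0], [0, 0, 0], 8.8], [[0, 0, 0], [0, 0, 0], 8.8]])

```text
clock: 17.23
tool_pos: [0.4522, -0.1497, 0.2581]
eef_rot: [0.044, 0.705, -0.045, 0.706]
contact_force: [0.5, -0.5, -0.8]
opening: 0.998
```

```bash
python3 -c "
from h import *
s=snap('wrist','w8')['color'];snap('side','s8')
cv2.imwrite('pics/m8.png',s[:,:,::-1])
todo([.4543,.2842,.20],down(0));print(r.get_state()['q'].round(2))"
```

```text
t 17.33 pos [ 0.4534 -0.1496  0.2579] F [ 0.4  0.1 -0.5] open 8.76
 turn [82.8   0.11 -0.1 ] shift after [  5.79   0.09 -43.38] before [ 5.78 43.04 -5.37]
[ 0.81  0.63 -0.96  1.97  0.67  0.9   0.94]
```

View pics/m8.png

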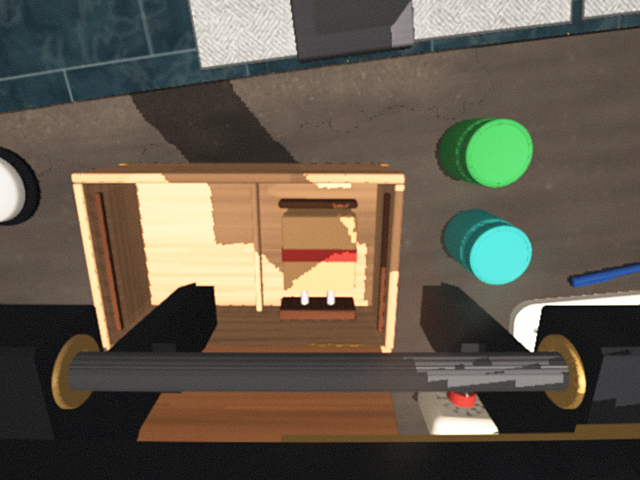

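Box sits flat between the dark cleat (row 203) and the paddle/spring housing (rows 297–308), clear of walls. Right bay is empty. Quick check of the numbers, and the neighbour of the red jar.

Run:
```python
from h import *
s=load('w8'); a=np.radians(-7.4)
def hf(u,v,z):
    p=onz(s,u,v,z)[:2]*1e3-[486.4,-218.8]; return (p@np.array([[np.cos(a),-np.sin(a)],[np.sin(a),np.cos(a)]])).round(1)
for n,u,v,z in [('FL',404,180,.096),('FR',74,180,.096),('rib top front',258,184,.022),('cleat L/R',279,203,.024),('',356,203,.024),('boxTL',283,212,.067),('boxBR',356,289,.067),('housing',282,308,.042)]: print(n,hf(u,v,z))
w=load('w3');S=load('side0');C=load('scene0')
print('turq2',onz(S,247,370,.072).round(3),onz(C,293,330,.072).round(3), onz(w,278,3,.072).round(3))
todo([.4543,.2842,.20],down(82.6))
```

```text
FL [-77.4 131.9]
FR [ -76.8 -130.8]
rib top front [-63.6   4.5]
cleat L/R [-45.  25.]
 [-45.2 101.9]
boxTL [-45.   32.9]
boxBR [ 28.8 100.1]
housing [61.4 27.2]
turq2 [0.397 0.364 0.072] [0.388 0.377 0.072] [0.398 0.352 0.072]
t 17.33 pos [ 0.4534 -0.1496  0.2579] F [ 0.4  0.1 -0.5] open 8.76
 turn [ 0.2   0.13 -0.01] shift after [ 5.79 43.03 -5.5 ] before [ 5.78 43.04 -5.37]
```

Call:
drive_tool(deltas=[[[0, 0, 0], [0, 3.9, -0.5], 8.8], [[0, 0, 0], [0, 3.9, -0.5], 8.8], [[0, 0, 0], [0, 3.9, -0.5], 8.8], [[0, 0, 0], [0, 3.9, -0.5], 8.8], [[0, 0, 0], [0, 3.9, -0.5], 8.8], [[0, 0, 0], [0, 3.9, -0.5], 8.8], [[0, 0, 0], [0, 3.9, -0.5], 8.8], [[0, 0, 0], [0, 3.9, -0.5], 8.8], [[0, 0, 0], [0, 3.9, -0.5], 8.8], [[0, 0, 0], [0, 3.9, -0.5], 8.8], [[0, 0, 0], [0, 3.9, -0.4], 8.8], [[0, 0, 0], [0, 0, 0], 8.8]])

```text
clock: 18.33
tool_pos: [0.4512, 0.294, 0.2586]
eef_rot: [0.045, 0.706, -0.037, 0.706]
contact_force: [0.1, 0.8, 1.2]
opening: 0.995
```

Call:
drive_tool(deltas=[[[0, 0, 0], [3, 0, 0], 8.8], [[0, 0, 0], [4, 0, 0], 8.8], [[0, 0, 0], [4, 0, 0], 8.8], [[0, 0, 0], [2, 0, 0], 8.8], [[0, 0, 0], [0, 0, 0], 8.8], [[0, 0, 0], [0, 0, 0], 8.8]])

```text
clock: 18.83
tool_pos: [0.4527, 0.2833, 0.127]
eef_rot: [0.044, 0.706, -0.044, 0.706]
contact_force: [0.3, 0.4, 0.7]
opening: 1.0
```

```bash
python3 -c "
from h import *
todo([.4543,.2842,.042],down(82.6))"
```

```text
t 18.83 pos [0.4527 0.2833 0.127 ] F [0.3 0.4 0.7] open 8.81
 turn [ 0.23 -0.03  0.04] shift after [8.5  0.11 0.15] before [8.49 0.11 0.15]
```

Call:
drive_tool(deltas=[[[0, 0, 0], [2.5, 0.1, 0.15], 8.8], [[0, 0, 0], [2.5, 0, 0], 8.8], [[0, 0, 0], [2, 0, 0], 8.8], [[0, 0, 0], [1.5, 0, 0], 8.8], [[0, 0, 0], [0, 0, 0], 8.8], [[0, 0, 0], [0, 0, 0], 8.8]])

```text
clock: 19.33
tool_pos: [0.4554, 0.2847, 0.0439]
eef_rot: [0.045, 0.705, -0.044, 0.707]
contact_force: [-0.2, 0.4, -0.4]
opening: 0.997
```

```bash
python3 -c "
from h import *
todo([.4543,.2842,.042],down(82.6))"
```

```text
t 19.33 pos [0.4554 0.2847 0.0439] F [-0.2  0.4 -0.4] open 8.78
 turn [ 0.19  0.14 -0.1 ] shift after [ 0.19 -0.06 -0.11] before [ 0.19 -0.06 -0.11]
```

Call:
drive_tool(deltas=[[[0, 0, 0], [0, 0, 0], 7], [[0, 0, 0], [0, 0, 0], 6], [[0, 0, 0], [0, 0, 0], 5], [[0, 0, 0], [0, 0, 0], 5], [[0, 0, 0], [0, 0, 0], 5], [[0, 0, 0], [0, 0, 0], 5]], force=30)

```text
clock: 19.83
tool_pos: [0.4549, 0.2837, 0.0433]
eef_rot: [0.044, 0.705, -0.044, 0.706]
contact_force: [0.0, -1.0, 6.7]
opening: 0.672
```

```bash
python3 -c "
from h import *
todo([.4543,.2842,.042],down(82.6))"
```

```text
t 19.83 pos [0.4549 0.2837 0.0433] F [ 0.  -1.   6.7] open 5.92
 turn [ 0.2   0.12 -0.  ] shift after [ 0.13  0.04 -0.07] before [ 0.13  0.04 -0.07]
```

Call:
drive_tool(deltas=[[[0, 0, 0], [-1, 0, 0], 5], [[0, 0, 0], [-2, 0, 0], 5], [[0, 0, 0], [-3.5, 0, 0], 5], [[0, 0, 0], [-3.5, 0, 0], 5], [[0, 0, 0], [-3.5, 0, 0], 5], [[0, 0, 0], [-3.5, 0, 0], 5], [[0, 0, 0], [-2, 0, 0], 5], [[0, 0, 0], [0, 0, 0], 5]])

```text
clock: 20.5
tool_pos: [0.4553, 0.2856, 0.237]
eef_rot: [0.046, 0.704, -0.043, 0.708]
contact_force: [0.6, 1.1, -3.0]
opening: 0.675
```

```bash
python3 -c "
from h import *
todo(ham(-2,-64,220),down(82.6))"
```

```text
t 20.5 pos [0.4553 0.2856 0.237 ] F [ 0.6  1.1 -3. ] open 5.95
 turn [ 0.21  0.34 -0.31] shift after [  1.7  -56.02   9.38] before [  1.45 -56.06   9.16]
```

Call:
drive_tool(deltas=[[[0.2, 0.2, -0.2], [0, -3.5, 0.58], 5], [[0, 0, 0], [0, -3.5, 0.58], 5], [[0, 0, 0], [0, -3.5, 0.58], 5], [[0, 0, 0], [0, -3.5, 0.58], 5], [[0, 0, 0], [0, -3.5, 0.58], 5], [[0, 0, 0], [0, -3.5, 0.58], 5], [[0, 0, 0], [0, -3.5, 0.58], 5], [[0, 0, 0], [0, -3.5, 0.58], 5], [[0, 0, 0], [0, -3.5, 0.58], 5], [[0, 0, 0], [0, -3.5, 0.58], 5], [[0, 0, 0], [0, -3.5, 0.58], 5], [[0, 0, 0], [0, -3.5, 0.58], 5]])

```text
clock: 21.5
tool_pos: [0.4678, -0.1437, 0.2325]
eef_rot: [0.044, 0.708, -0.047, 0.704]
contact_force: [1.3, -0.1, -2.5]
opening: 0.672
```

Call:
drive_tool(deltas=[[[0, 0, 0], [0, -3.5, 0.58], 5], [[0, 0, 0], [0, -3.5, 0.58], 5], [[0, 0, 0], [0, -3.5, 0.58], 5], [[0, 0, 0], [0, -3.5, 0.58], 5], [[0, 0, 0], [0, 0, 0], 5], [[0, 0, 0], [0, 0, 0], 5]])

```text
clock: 22.0
tool_pos: [0.4725, -0.2859, 0.2322]
eef_rot: [0.047, 0.708, -0.048, 0.703]
contact_force: [-0.2, 0.7, -3.0]
opening: 0.674
```

```bash
python3 -c "
from h import *
todo(ham(-2,-64,60),down(82.6))"
```

```text
t 22.0 pos [ 0.4725 -0.2859  0.2322] F [-0.2  0.7 -3. ] open 5.94
 turn [-0.3  -0.35  0.18] shift after [17.22  0.43  0.32] before [17.21  0.49  0.42]
```

Descend to 1 cm above the floor, then touch down.

Call:
drive_tool(deltas=[[[-0.3, -0.3, 0.2], [2, 0.25, 0.2], 5], [[0, 0, 0], [3, 0.2, 0.15], 5], [[0, 0, 0], [3.5, 0, 0], 5], [[0, 0, 0], [3.5, 0, 0], 5], [[0, 0, 0], [3, 0, 0], 5], [[0, 0, 0], [2, 0, 0], 5], [[0, 0, 0], [0, 0, 0], 5], [[0, 0, 0], [0, 0, 0], 5]])

```text
clock: 22.67
tool_pos: [0.4781, -0.2777, 0.0636]
eef_rot: [0.043, 0.706, -0.042, 0.706]
contact_force: [-0.3, -0.4, -1.8]
opening: 0.671
```

```bash
python3 -c "
from h import *
todo(ham(-2,-64,49.5),down(82.6))"
```

```text
t 22.67 pos [ 0.4781 -0.2777  0.0636] F [-0.3 -0.4 -1.8] open 5.91
 turn [ 0.45 -0.01 -0.1 ] shift after [ 1.41 -0.45 -0.13] before [ 1.41 -0.46 -0.14]
```

Call:
drive_tool(deltas=[[[0.4, 0, 0], [0.5, -0.4, 0], 5], [[0, 0, 0], [0.4, 0, 0], 5], [[0, 0, 0], [0.3, 0, 0], 5], [[0, 0, 0], [0.1, 0, 0], 5], [[0, 0, 0], [0, 0, 0], 5], [[0, 0, 0], [0, 0, 0], 5]])

```text
clock: 23.17
tool_pos: [0.4785, -0.2838, 0.0518]
eef_rot: [0.046, 0.704, -0.046, 0.707]
contact_force: [-1.0, -0.5, -3.2]
opening: 0.674
```

```bash
python3 -c "
from h import *
todo(ham(-2,-64,49.5),down(82.6))"
```

```text
t 23.17 pos [ 0.4785 -0.2838  0.0518] F [-1.  -0.5 -3.2] open 5.94
 turn [-0.1   0.19  0.02] shift after [ 0.23  0.15 -0.25] before [ 0.23  0.14 -0.26]
```

Call:
drive_tool(deltas=[[[0, 0, 0], [0.15, 0, 0], 5], [[0, 0, 0], [0.1, 0, 0], 5], [[0, 0, 0], [0.05, 0, 0], 5], [[0, 0, 0], [0, 0, 0], 5]])

```text
clock: 23.5
tool_pos: [0.4786, -0.2837, 0.0493]
eef_rot: [0.046, 0.704, -0.047, 0.707]
contact_force: [-1.5, -0.1, 4.5]
opening: 0.673
```

```bash
python3 -c "
from h import *
todo(ham(-2,-64,49.5),down(82.6))"
```

```text
t 23.5 pos [ 0.4786 -0.2837  0.0493] F [-1.5 -0.1  4.5] open 5.93
 turn [-0.09  0.21  0.05] shift after [-0.02  0.14 -0.27] before [-0.02  0.14 -0.27]
```

Floor contact as predicted. Release and withdraw.

Call:
drive_tool(deltas=[[[0, 0, 0], [0, 0, 0], 7.3], [[0, 0, 0], [0, 0, 0], 7.3], [[0, 0, 0], [0, 0, 0], 7.3], [[0, 0, 0], [-1, 0, 0], 7.3], [[0, 0, 0], [-2, 0, 0], 7.3], [[0, 0, 0], [-4, 0, 0], 7.3], [[0, 0, 0], [-4, 0, 0], 7.3], [[0, 0, 0], [-4, 0, 0], 7.3], [[0, 0, 0], [-4, 0, 0], 7.3], [[0, 0, 0], [-3, 2, -2], 7.3], [[0, 0, 0], [0, 2, -2], 7.3], [[0, 0, 0], [0, 0, 0], 7.3]])

```text
clock: 24.5
tool_pos: [0.4411, -0.2344, 0.271]
eef_rot: [0.044, 0.705, -0.044, 0.707]
contact_force: [-1.0, -0.2, -0.7]
opening: 0.827
```

Call:
drive_tool(deltas=[[[0, 0, 0], [0, 0, -2], 7.3], [[0, 0, 0], [0, 0, 0], 7.3], [[0, 0, 0], [0, 0, 0], 7.3]])

```text
clock: 24.75
tool_pos: [0.423, -0.2364, 0.2684]
eef_rot: [0.046, 0.705, -0.047, 0.706]
contact_force: [0.4, -0.0, -0.3]
opening: 0.826
```

```bash
python3 -c "
from h import *
s=snap('wrist','w9')['color'];b=snap('side','s9')['color']
cv2.imwrite('pics/m9.png',np.hstack([cv2.resize(s,(440,330)),cv2.resize(b[110:275,280:460],(360,330))])[:,:,::-1])
todo(ham(-2,-64,49.5),down(82.6))"
```

```text
t 24.85 pos [ 0.4243 -0.2364  0.2683] F [ 1.4 -0.3  1. ] open 7.29
 turn [-0.12  0.21 -0.  ] shift after [21.88 -3.86  5.73] before [21.9  -3.85  5.66]
```

View pics/m9.png

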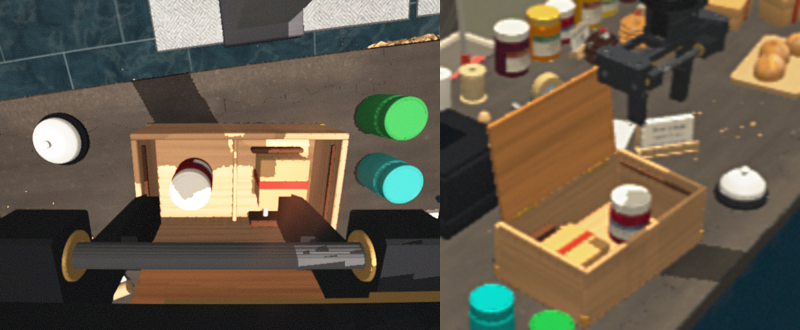

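Final look: flap stands open, jar upright in the right bay, box level between the cleat and the paddle. The bell and card holder look unmoved, and the gripper is clear. Handing in.

```bash
python3 -c "
from h import *
print(r.finish_job())"
```

```text
the job is handed in; nothing more can be done
None
```

The flap is open, the gift box and berry jar are packed, and the job was handed in at about 25 s of the 72 s allowed.

- **Flap:** I lifted it by its handle to about 100°, where it reached its stop, and let go. It was still standing open in the last picture.
- **Gift box:** I lowered it just above the cleat, pushed the paddle back with it (about 5 N), and set it on the left bay's floor. The floor contact came 6.2 mm above the table contact, which matches the 6 mm floor. From above, its lid measured about x -8, y +66 mm, against the seat at x -5, y +64. That is within my reading error, and I had no direct reading of the paddle's travel.
- **Berry jar:** it stands upright on the right bay's floor, at about x 1, y -65 mm by the tool's position at release. I felt the floor as I set it down.
- **Last checks:** the final picture shows the gripper clear of everything, and the bell, green jar and turquoise jar beside the hamper unmoved. I never went near the honey jar or card holder, but I did not measure them again. The honey jar and the second turquoise jar are outside the last pictures I viewed.

Two small disagreements came up:
- **Handle grip:** the handle sat about 4.5 mm deeper in the grip than planned. The force peaked at about 30 N while I lifted the flap, so I corrected the path.
- **Box grip:** I held the box about 9 mm higher than intended, at about 50 mm rather than the 40 mm limit you gave. It did not slip.

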